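# Turn the dish carousel over the lens and capture

### The arm

A 6-joint arm with a two-finger parallel gripper is mounted at the origin on the work surface. World frame = base frame: x ahead of the robot, y to its left, z up, the work surface at z = 0. Lengths are in m, angles in degrees, forces in N, time in s.
With the tool pointing down it reaches from about 0.325 to 0.85 m from the base axis. Payload 15.5 kg.
Tool frame: the origin (TCP) lies midway between the tips of the shut fingers; the grasp point (between the pads) lies 19 mm behind it; y points along the fingers, x is the direction in which the jaws open and shut, and the axes are right-handed (so a half turn about y gives the same grasp; the last joint's range is limited). The gripper opens to 91 mm and grips with 3 to 60 N. Pads are 32 mm wide; open, the fingers measure 118 mm over their backs; the gripper's body (76 mm by 178 mm) begins 60 mm behind the grasp point.
Start: joints at [65.346, 28.281, 77.091, -0, 74.628, -5.472], TCP at [0.205, 0.59, 0.214] pointing down, gripper open.
Joint ranges: [-166.48, 166.48], [-47.26, 123.95], [12.59, 153.08], [-70.14, 250.14], [6.76, 159.57], [-176.63, 176.63]. Speed limits (degrees/s): [108.29, 108.29, 147.25, 172.46, 172.46, 172.46].

### API

Orientations are given as a 3x3 rotation matrix whose columns are the frame's x, y, z axes.
In Python, from bench import ctrl gives the robot as it stands. The module is installed in compiled form; this text tells all that it offers. Calls block until the motion is done:
- ctrl.goto(position, orientation): joint-space move of the TCP to a pose.
- ctrl.move_l(position, vel=0.15, ori=None, contact_N=None): straight line of the TCP; ori=None keeps the orientation; vel is the mean speed in m/s. With contact_N (N) it stops when the force on the tool has changed by that much, and returns True; else False.
- ctrl.movej(angles): joint-space move.
- ctrl.command_gripper(opening): opening from 0.0 (shut) to 1.0 (fully open); the grip force is fixed at half the most; returns when the fingers have stopped.
- ctrl.sleep(seconds).
- ctrl.ik(position, orientation): joint angles nearest the present ones, or None.
- ctrl.read_camera(name): name is "scene" or "top"; returns the picture (420x560x3 uint8, blue, green, red); there is no depth.
- ctrl.camera_params(name): a dict with "fx", "fy", "cx", "cy" (pixels), "pose" (4x4, takes a point from camera to world coordinates). Camera axes: x right, y up, looking along -z (the intrinsics and any distortion apply to the point x, -y, -z); pixel columns grow to the right and rows downward; lengths in m; the calibration is good to about 2 mm. A picture is of the moment at which its call begins. camera_params takes no time and is no camera call.
A pose or a line that the arm cannot do raises ctrl.MotionError and nothing moves.
- ctrl.sign_off(): hands the job in, once; it reports no verdict.
Readings, each from a call of its own:
- ctrl.current_t(): time.
- ctrl.current_q(): joint angles.
- ctrl.current_dq(): joint speeds.
- ctrl.current_effort(): joint torques, N m.
- ctrl.current_tool_pos(): TCP position.
- ctrl.current_eef_rot(): TCP orientation.
- ctrl.current_contact_force(): force on the tool from outside, world axes, zero at the start.
- ctrl.current_wrist_torque(): the same for the moment, N m.
- ctrl.current_grip_width(): opening from 0.0 (shut) to 1.0 (fully open).
Only numpy, scipy, OpenCV 4.12 (cv2) and the standard library are available. Lean on these libraries where they do the work, as an engineer would, in place of code of your own. Each camera call takes 0.05 s, during which the arm holds its last target. There are 200 camera calls.

### The job

Bring the dish with the green lid over the orange-ringed lens by gently pushing the carousel round with a fingertip against one of its metal spokes, then press the red button on the grey console fully down and let it come up again. Only push: do not lift the carousel off its spindle, do not touch the dishes on it, do not press the button before the green dish is in place, and leave everything else on the bench where it stands.

Things in the scene. Friction and masses are not known exactly. Their poses are not given: they have to be found in the camera images.
- hub (a point): centre of the top (black cap) of the hub of the three-spoked carousel, on its upright turning axis, 88 mm above the bench; the hub is 46 mm across, on a 34 mm sleeve. The carousel only stands on its spindle and weighs about 0.4 kg: it would lift off if pulled up
- spoke (a point): middle of the spoke that carries the green dish, 60 mm from the axis, 69 mm above the bench. The three aluminium spokes, 120 degrees apart, run out level from the hub; each is 10 mm wide and 14 mm high (62 to 76 mm above the bench), bare from 23 to 90 mm from the axis, and ends in a 49 mm round holder with a dish. The round base below leaves 32 mm free under them
- base: fixed round white base under the carousel, 300 mm across, its top 30 mm above the bench; origin at the centre of its underside, on the carousel's axis; its x axis points towards the lens, where a black camera box juts out
- carousel (a joint): angle of the carousel in rad: 0 (or a whole turn, 6.283) when the green dish is over the lens; grows counter-clockwise from above. Turns either way, up to two turns from 0, with light friction (1 to 2 N at mid-spoke), and stays where it is left. Gently: never faster than 3 rad/s. From above, white is 120 degrees counter-clockwise of green, blue 120 degrees clockwise
- dish_green: the green-lidded dish, 43 mm across, 12 mm tall, fixed in the end of a spoke; origin at the centre of its underside, 115 mm from the carousel's axis and 70 mm above the bench; not to be touched
- dish_white: the white-lidded dish, 43 mm across, 12 mm tall, fixed in the end of a spoke; origin at the centre of its underside, 115 mm from the carousel's axis and 70 mm above the bench; not to be touched
- dish_blue: the blue-lidded dish, 43 mm across, 12 mm tall, fixed in the end of a spoke; origin at the centre of its underside, 115 mm from the carousel's axis and 70 mm above the bench; not to be touched
- lens (a point): the centre of the dark lens in its 52 mm orange ring, on top of the white base 115 mm from the carousel's axis, 38 mm above the bench; it does not move. When a dish is in place it hides the lens from above
- capture_top (a point): the centre of the top of the red round push button, 34 mm across, 52 mm above the bench when up, on a black 50 mm collar on a grey console 90 x 100 x 30 mm fixed to the bench
- capture (a joint): how far the button is pressed, in m: 0 up, 0.006 fully down (about 4 N); it springs back
- tip_box: loose pipette-tip box, blue with a clear lid, 85 x 120 x 52 mm, origin at the centre of its underside; a bystander
- vial_yellow: loose clear vial with a yellow cap, 23 mm across, 42 mm tall, origin at the centre of its underside; a bystander
- vial_orange: loose clear vial with an orange cap, 23 mm across, 42 mm tall, origin at the centre of its underside; a bystander
- medium_bottle: loose amber bottle with a red cap, 60 mm across, 110 mm tall, origin at the centre of its underside; a bystander
- jar: loose clear jar with a white lid, 64 mm across, 70 mm tall, origin at the centre of its underside; a bystander
- spare_dish: loose clear dish with a white lid, 63 mm across, 16 mm tall, lying on the bench by itself, origin at the centre of its underside; a bystander
Not all that is in view belongs to the job. What is shaped like the part that bears capture_top but pink, purple or turquoise is not meant.

How it is judged (in metres and radians):
On the way, in this order (a step that is already met when the one before it is completed fails the run):
1. the green dish is at rest over the lens, within 10 mm of its centre (horizontal distance between dish_green and lens below 0.01 m and velocity of joint carousel between -0.1 and 0.1 rad/s), for 0.2 s.
2. the red button is pressed fully down (at least 4.5 mm) (value of joint capture above 0.0045 m), for 0.05 s.
At the end, for the whole second after the job is handed in: the green dish rests over the lens, centre within 10 mm, the carousel is still and down on its spindle, the button has been pressed at least 4.5 mm and is up again (all of step 1 and value of joint capture below 0.0015 m and height (world z) of hub below 0.094 m); the robot touches nothing.
It fails at once if the button is pressed (2 mm) while the green dish is not over the lens (value of joint capture above 0.002 m and not (horizontal distance between dish_green and lens below 0.01 m)).
It fails at once if the carousel is lifted more than 6 mm off its spindle (height (world z) of hub above 0.094 m).
It fails at once if the carousel turns faster than 3 rad/s (velocity of joint carousel above 3 rad/s or velocity of joint carousel below -3 rad/s).
It fails at once if a dish on the carousel is touched (more than 0.5 N) (contact force between any of the fingers, the arm and dish_green above 0.5 N or contact force between any of the fingers, the arm and dish_white above 0.5 N or contact force between any of the fingers, the arm and dish_blue above 0.5 N).
It fails at once if a bystander is moved more than 15 mm or lifted (distance of any of tip_box, vial_yellow, vial_orange, medium_bottle, jar, spare_dish from where it was at the start of the episode above 0.015 m).
It also fails if it takes over 58 s, if anything falls off the work surface, if the arm or the gripper's body presses on something with over 40 N, if the wrist force passes 120 N, or if a joint passes its speed limit or range.

## Working session

There is one attempt and no reset: what is moved stays moved. The work goes in short steps, each a Python script; the robot and the scene stay as the last script left them, time stands still between calls to the robot, and variables do not carry over. Pictures are saved under pics/ and viewed, about 8 in all and at most 12, crops included, and the job is handed in when it is done.

```bash
mkdir -p pics; python3 - <<'E'
from bench import ctrl
import cv2
for n in("top","scene"):
    cv2.imwrite(f"pics/{n}0.png",ctrl.read_camera(n)); print(n,ctrl.camera_params(n))
print(ctrl.current_t(),ctrl.current_eef_rot())
E
```

```text
top {'fx': 508.37915506044226, 'fy': 508.37915506044226, 'cx': 283.60944996400303, 'cy': 207.1914641233824, 'pose': array([[ 0.00663006,  0.99812092, -0.06091535,  0.37062031],
       [-0.99997075,  0.00638536, -0.00421087,  0.1202248 ],
       [-0.00381399,  0.06094148,  0.99813405,  1.72333987],
       [ 0.        ,  0.        ,  0.        ,  1.        ]])}
scene {'fx': 424.83390054421574, 'fy': 424.83390054421574, 'cx': 279.0750043484327, 'cy': 203.21622660861433, 'pose': array([[ 0.42007343, -0.73753022,  0.52876034,  1.08851756],
       [ 0.90743022,  0.33468262, -0.25408255, -0.1632471 ],
       [ 0.01042667,  0.58654644,  0.80984848,  0.99859885],
       [ 0.        ,  0.        ,  0.        ,  1.        ]])}
0.1 [[ 3.28573466e-01 -4.53934922e-04 -9.44478306e-01]
 [ 9.44477821e-01 -9.63643801e-04  3.28573761e-01]
 [-1.05929177e-03 -9.99999433e-01  1.12103682e-04]]
```

View pics/top0.png

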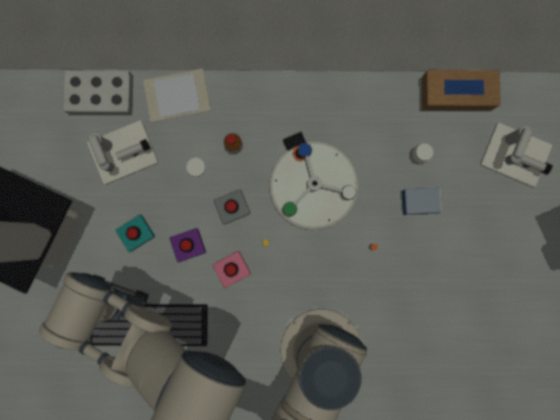

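View pics/scene0.png

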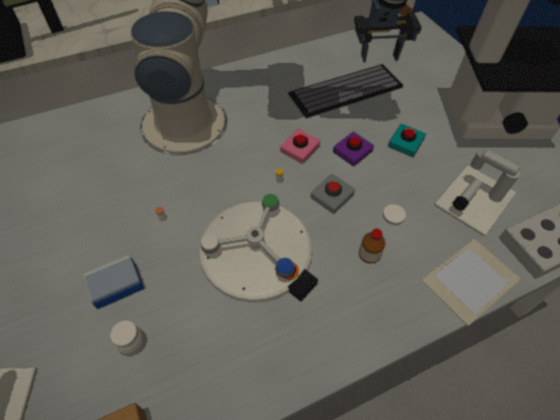

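The top view (about 3.4 mm/px) shows the hub at (314,184), green at (290,209), blue at (305,150) almost over the lens ring at about (300,152), and white at (349,192). The true red button on the grey console is at (232,206). The loose items nearby are the yellow vial (266,243), the bottle (232,142), the spare dish (195,167), the jar, the tip box and the orange vial. Green has to go about 112° clockwise. Next I measure these positions.

```bash
cat > h.py <<'E'
from bench import ctrl
import cv2, numpy as np
def ray(cam,px,z):
    p=ctrl.camera_params(cam);T=p["pose"]
    d=T[:3,:3]@np.array([(px[0]-p["cx"])/p["fx"],-(px[1]-p["cy"])/p["fy"],-1.])
    o=T[:3,3]; return (o+d*(z-o[2])/d[2])[:2]
def proj(cam,P):
    p=ctrl.camera_params(cam);T=p["pose"];c=T[:3,:3].T@(np.array(P)-T[:3,3])
    return np.array([p["cx"]+p["fx"]*c[0]/-c[2],p["cy"]-p["fy"]*c[1]/-c[2]])
R={"green":(45,85),"blue":(105,130),"red":(172,6),"orange":(5,18)}
def blob(img,col,near,rad,smin=110,vmin=50):
    hsv=cv2.cvtColor(img,cv2.COLOR_BGR2HSV);H,S,V=cv2.split(hsv);a,b=R[col]
    m=((H>=a)&(H<=b)) if a<b else ((H>=a)|(H<=b))
    m=m&(S>smin)&(V>vmin); yy,xx=np.nonzero(m)
    k=np.hypot(xx-near[0],yy-near[1])<rad; xx,yy=xx[k],yy[k]
    return (xx.mean(),yy.mean(),len(xx)) if len(xx) else None
E
python3 - <<'E'
from h import *
t=cv2.imread("pics/top0.png");s=cv2.imread("pics/scene0.png")
for n,c,pt,ps,z,rt in [("green","green",(290,209),(271,202),.082,14),("blue","blue",(305,150),(286,267),.082,14),("button","red",(232,206),(334,188),.052,12)]:
    for cam,im,p in(("top",t,pt),("scene",s,ps)):
        b=blob(im,c,p,rt); print(n,cam,np.round(b,1),ray(cam,b,z).round(4))
for cam,im,p,r in(("top",t,(314,186),60),("scene",s,(256,248),75)):
    g=cv2.cvtColor(im,cv2.COLOR_BGR2HSV); m=((g[...,1]<60)&(g[...,2]>(165 if cam=="top" else 165))).astype(np.uint8)
    M=np.zeros_like(m);cv2.circle(M,p,r,1,-1);m&=M
    c=max(cv2.findContours(m,0,2)[0],key=cv2.contourArea);h=cv2.convexHull(c)
    w=np.array([ray(cam,q,.03) for q in h[:,0,:]],np.float32); cc,rr=cv2.minEnclosingCircle(w); e=cv2.fitEllipse(w)
    print("base",cam,cc,rr,e, g[p[1]+20,p[0]+20])
for cam,q in(("top",(314,184)),("scene",(256,233))): print("hub",cam,ray(cam,q,.088))
cv2.imwrite("pics/crop0.png",np.hstack([cv2.resize(t[130:240,180:370][:,90:],None,fx=4,fy=4,interpolation=2),cv2.resize(s[190:300,195:325][:,:100],None,fx=4,fy=4,interpolation=2)]))
E
```

```text
green top [289.2 208.6 106. ] [0.4665 0.109 ]
green scene [270.  200.1 116. ] [0.4706 0.1065]
blue top [304.1 149.1 127. ] [0.6606 0.0617]
blue scene [284.5 265.7 200. ] [0.664  0.0583]
button top [230.6 205.9 106. ] [0.4756 0.302 ]
button scene [333.4 186.3 113. ] [0.4804 0.299 ]Traceback (most recent call last):
  File "<stdin>", line 9, in <module>
ValueError: max() iterable argument is empty
```

```bash
python3 - <<'E'
from h import *
t=cv2.imread("pics/top0.png");s=cv2.imread("pics/scene0.png")
for cam,im,p,r in(("top",t,(314,186),55),("scene",s,(256,248),70)):
    g=cv2.cvtColor(im,cv2.COLOR_BGR2GRAY); M=np.zeros_like(g);cv2.circle(M,p,r,255,-1)
    th,_=cv2.threshold(g[M>0],0,255,cv2.THRESH_OTSU); m=((g>th)&(M>0)).astype(np.uint8)
    c=max(cv2.findContours(m,0,1)[0],key=cv2.contourArea);h=cv2.convexHull(c)
    w=np.array([ray(cam,q,.03) for q in h[:,0,:]],np.float32); print("base",cam,th,cv2.minEnclosingCircle(w),cv2.fitEllipse(w))
for cam,G,B in(("top",(.4665,.109),(.6606,.0617)),("scene",(.4706,.1065),(.664,.0583))):
    G=np.array(G);B=np.array(B);d=B-G
    n=np.array([-d[1],d[0]])/np.hypot(*d)
    for sg in(1,-1): print("hub from dishes",cam,(G+B)/2+sg*n*.0575)
for cam,q in(("top",(314,184)),("scene",(256,233))): print("hub",cam,ray(cam,q,.088))
cv2.imwrite("pics/crop0.png",np.hstack([cv2.resize(t[130:240,270:370],None,fx=4,fy=4,interpolation=2),cv2.resize(s[195:305,215:315],None,fx=4,fy=4,interpolation=2)]))
E
```

```text
base top 119.0 ((0.5501991510391235, 0.027213243767619133), 0.14503413438796997) ((0.5511192679405212, 0.02692437171936035), (0.28583982586860657, 0.2886744439601898), 16.483356475830078)
base scene 92.0 ((0.5406671762466431, 0.03420235216617584), 0.21267187595367432) ((0.5408324599266052, 0.03449908643960953), (0.3670519292354584, 0.4249739646911621), 71.22373962402344)
hub from dishes top [0.57716372 0.14121517]
hub from dishes top [0.54993628 0.02948483]
hub from dishes scene [0.58120507 0.13819336]
hub from dishes scene [0.55339493 0.02660664]
hub top [0.5461226  0.02942962]
hub scene [0.55397533 0.03066179]
```

View pics/crop0.png

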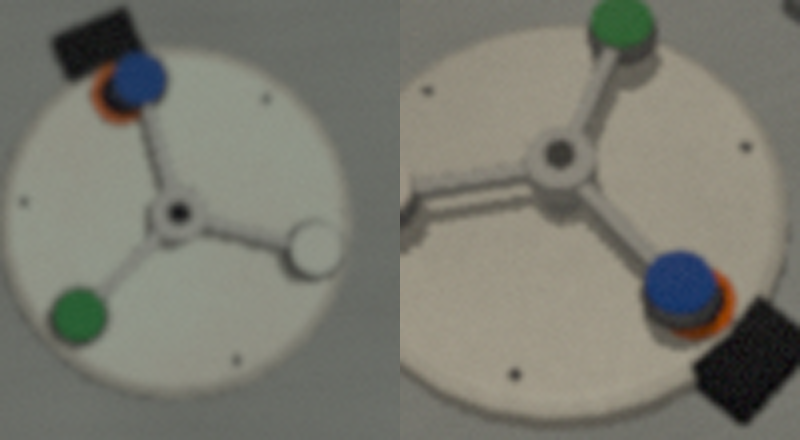

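The hub is at about (0.551, 0.028), from the base circle, both dishes and both views. The crop shows the orange ring partly hidden by blue, centred at about crop (122,93), which is top pixel (300.5,153). I'll push clockwise with the shut fingers on the ccw side of the green spoke, stop early, clear out and measure again.

```bash
cat >> h.py <<'E'
HUB=np.array([.551,.028])
def ori(phi):
    a=np.radians(phi-90);x=np.array([np.cos(a),np.sin(a),0]);y=np.array([0,0,-1.])
    return np.column_stack([x,y,np.cross(x,y)])
def pos(phi,z,r=.058): return [*(HUB+r*np.array([np.cos(np.radians(phi)),np.sin(np.radians(phi))])),z]
def arc(a,b,step=8,vel=.03,z=.060):
    n=int(np.ceil(abs(b-a)/step))
    for p in np.linspace(a,b,n+1)[1:]: ctrl.move_l(pos(p,z),vel=vel,ori=ori(p))
def look(tag):
    o={}
    for cam in("top","scene"):
        im=ctrl.read_camera(cam);cv2.imwrite(f"pics/{cam}{tag}.png",im);o[cam]=im
    return o
def ang(p): d=np.array(p)-HUB; return np.degrees(np.arctan2(d[1],d[0])),np.hypot(*d)
E
python3 - <<'E'
from h import *
print("lens est",ray("top",(300.5,153.2),.038),ang(ray("top",(300.5,153.2),.038)),"green",ang((.468,.108)))
ctrl.command_gripper(0.)
ctrl.goto(pos(185,.2),ori(185)); 
print(ctrl.move_l(pos(185,.060),vel=.1,contact_N=4))
f0=ctrl.current_contact_force()
arc(185,65)
print("f",ctrl.current_contact_force()-f0)
arc(65,75)
ctrl.move_l(pos(75,.2),vel=.2)
ctrl.goto([.38,.30,.25],ori(75))
look("1"); print(ctrl.current_t(),ctrl.current_tool_pos())
t=cv2.imread("pics/top1.png");s=cv2.imread("pics/scene1.png")
cv2.imwrite("pics/crop1.png",np.hstack([cv2.resize(t[130:240,270:370],None,fx=4,fy=4,interpolation=2),cv2.resize(s[195:305,215:315],None,fx=4,fy=4,interpolation=2)]))
E
```

```text
lens est [0.65463887 0.07207647] (np.float64(23.039514816798334), np.float64(0.11262215685931629)) green (np.float64(136.05440450352185), np.float64(0.11527792503337317))
False
f [-7.59640694e-01  5.10695306e-01 -5.77416446e-04]
14.2417 [0.38087592 0.29931691 0.2495984 ]
```

View pics/crop1.png

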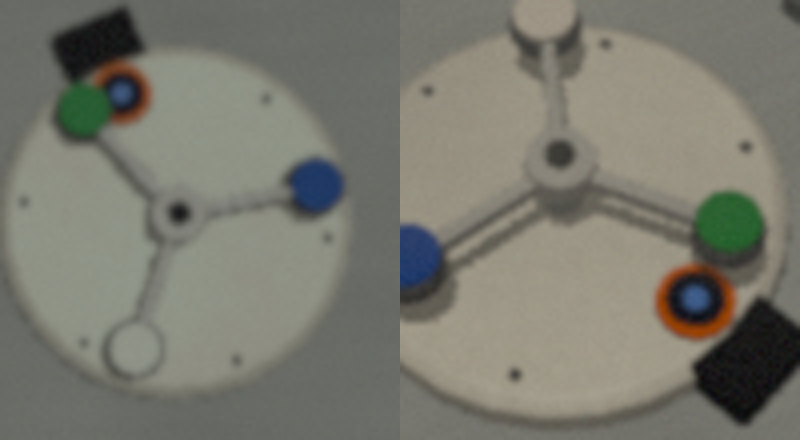

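Blue has swung away. The lens is fully visible at top pixel (300.4,153.1) and scene pixel (288.9,269.6), with green just short of it on the ccw side.

```bash
python3 - <<'E'
from h import *
for cam,L,g,b in(("top",(300.3,153),(291,157),(348.5,176)),("scene",(288.9,269.6),(297,250),(217,258))):
    im=cv2.imread(f"pics/{cam}1.png")
    G=ray(cam,blob(im,"green",g,14),.082);B=ray(cam,blob(im,"blue",b,14),.082);l=ray(cam,L,.038)
    d=B-G;n=np.array([-d[1],d[0]])/np.hypot(*d);C=[(G+B)/2+s*n*.0575 for s in(1,-1)]
    C=min(C,key=lambda c:np.hypot(*(c-HUB)))
    a=lambda p:np.degrees(np.arctan2(*(p-C)[::-1]))
    print(cam,"hub",C,"G",G,a(G),"lens",l,a(l),np.hypot(*(l-C)))
E
```

```text
top hub [0.5493287  0.02897743] G [0.63447512 0.1054229 ] 41.917876365774966 lens [0.65530901 0.07274801] 22.44095799023413 0.11466337341213072
scene hub [0.55346415 0.02689387] G [0.63825568 0.10407565] 42.310138325085106 lens [0.65813111 0.07419164] 24.317651352769335 0.11485752933702968
```

```bash
python3 - <<'E'
from h import *
ctrl.goto(pos(78,.2),ori(78)); ctrl.move_l(pos(78,.060),vel=.12,contact_N=4)
arc(78,66,step=12,vel=.04); arc(66,46.2,step=5,vel=.02)
ctrl.sleep(.2)
arc(46.2,56,step=10)
ctrl.move_l(pos(56,.2),vel=.2)
ctrl.goto([.40,.30,.2],ori(75))
look("2"); print(ctrl.current_t())
for cam,g,b in(("top",(300,151),(345,200)),("scene",(287,265),(230,268))):
    im=cv2.imread(f"pics/{cam}2.png")
    x=blob(im,"green",g,16);G=ray(cam,x,.082);print(cam,x,G,"lens",ray(cam,{"top":(300.3,153),"scene":(288.9,269.6)}[cam],.038))
t=cv2.imread("pics/top2.png");s=cv2.imread("pics/scene2.png")
cv2.imwrite("pics/crop2.png",np.hstack([cv2.resize(t[130:240,200:340],None,fx=3,fy=3,interpolation=2),cv2.resize(s[170:280,245:365],None,fx=3,fy=3,interpolation=2)]))
E
```

```text
21.4667
top (np.float64(299.5652173913044), np.float64(150.3913043478261), 115) [0.65642871 0.07641962] lens [0.65530901 0.07274801]
scene (np.float64(289.08376963350787), np.float64(261.57068062827227), 191) [0.6585625 0.0730559] lens [0.65813111 0.07419164]
```

View pics/crop2.png

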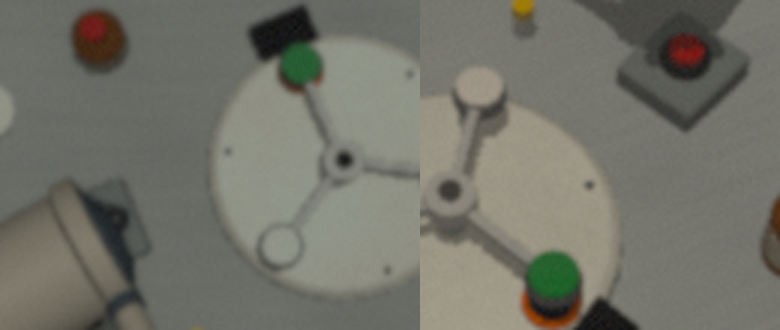

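Green now covers the lens: it is about 4 mm off by the top view and 1 mm by the scene view, against a 10 mm limit. Now the button.

```bash
python3 - <<'E'
from h import *
b=[.4775,.301]; o=ori(75)
ctrl.goto([*b,.12],o); ctrl.move_l([*b,.058],vel=.08)
f0=ctrl.current_contact_force()
for z in np.arange(.054,.0435,-.001):
    hit=ctrl.move_l([*b,z],vel=.02)
    df=(ctrl.current_contact_force()-f0)[2]; print(round(z,3),ctrl.current_tool_pos()[2].round(4),round(df,2))
    if df>9: break
ctrl.sleep(.2)
ctrl.move_l([*b,.14],vel=.1); ctrl.goto([.30,.45,.22],o); ctrl.sleep(.3)
print(ctrl.current_t(),ctrl.current_contact_force())
look("3")
for cam,g in(("top",(300,151)),("scene",(287,265))):
    im=cv2.imread(f"pics/{cam}3.png"); print(cam,ray(cam,blob(im,"green",g,16),.082))
cv2.imwrite("pics/v3.png",np.hstack([cv2.imread("pics/top3.png")[60:300,160:480],cv2.imread("pics/scene3.png")[100:340,80:420]]))
E
```

```text
0.054 0.054 -1.03
0.053 0.053 -0.14
0.052 0.052 0.36
0.051 0.051 0.59
0.05 0.05 1.46
0.049 0.049 1.77
0.048 0.048 2.45
0.047 0.047 2.57
0.046 0.0462 7.59
0.045 0.0459 22.92
28.0833 [ 0.39154995 -0.33106886 -0.09808054]
top [0.65595551 0.07622273]
scene [0.65852329 0.07301929]
```

View pics/v3.png

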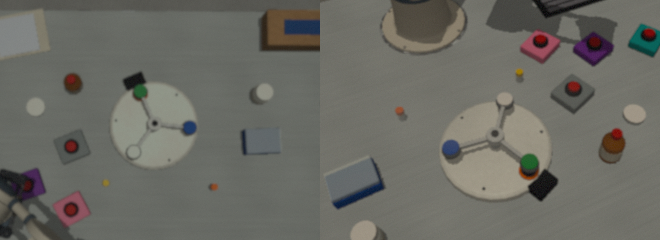

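The button force rose from z = 0.052 and hit a hard stop at 0.046, so the button went its full 6 mm. It is released, green is still over the lens, the bystanders stand where they were and the arm is clear.

```bash
python3 -c "
from bench import ctrl
ctrl.sign_off()"
```

```text
the job is handed in; nothing more can be done
```

The green dish is over the orange-ringed lens, the red button on the grey console was pressed and released after that, and the job is handed in; no verdict is reported.

- **Carousel:** I turned it about 112° clockwise with the shut fingers against the green spoke. It took two slow arcs, with a camera check between them.
- **Dish position:** The last pictures put green about 3.5 mm from the lens centre by the top camera and about 1 mm by the scene camera. The limit is 10 mm. The two cameras disagree by 2 to 4 mm in general.
- **Button:** Its spring force began near z = 0.052 m and rose sharply at a stop near 0.046 m, with a peak of about 23 N. That is the full 6 mm. I judged that it came back up from the arm's retreat and the near-zero contact force (about 0.5 N in all), because its height was not measured.
- **Surroundings:** By eye, the bystanders stand where they were and the robot is clear of everything. I did not measure the bystanders.
- **Time:** The clock stood at about 28 s of the 58 s allowed.

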